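Rock a tight heating block out of a dry block heater

TASK

The heating block has to come out of the dry block heater for cleaning, and the clip-on temperature sensor is still on its lifting fin. Squeeze the spring clip open, take it off the fin and let it bite on the top edge of either of the heater's two side guards; then take the block by its fin and rock it side to side, towards one guard and the other to and fro a few times, until it works free: a straight pull would lift the heater, which must keep standing on the bench. Finish while holding the block level, just clear above its well with a centimetre or two of air beneath it, and leave the other things on the bench where they are.

Things in the scene. Friction and masses are not known exactly. Their poses are not given: they have to be found in the camera images.
- heater: white dry block heater, 120 (x) x 176 (y) mm, 1.6 kg, loose on four rubber feet (x = +-46, y = +-78 mm); origin at the centre of its underside, x to its back, y to its left, z up. Deck at z = 60 mm, control panel along the front (-x). Open well in the deck 51 (x) x 72 (y) mm, centred at x = +6, y = 0, floor at z = 28 mm
- well_mouth (a point): centre of the well's mouth at deck height (heater frame 6, 0, 60 mm). The block must rise 32 mm from its seat for its underside to reach this height
- strip_l (a point): where the sprung copper strip in the well's left end wall presses on the block (heater frame 6, 32, 46 mm) with about 14 N. Its friction holds that end with about 12 N (give or take a tenth), the right strip the same: a brisk straight pull needs some 24 N and lifts the heater. The block leaves the strips once risen about 18 mm
- strip_r (a point): the same for the right strip (heater frame 6, -32, 46 mm). Raise one end at a time: tilt about 0.1 rad about the heater's x axis, at first about the block's lower edge on the well's floor, then at strip height about a point 22 mm off the middle towards the end that stays down, 34 mm once risen 13 mm (an end that passed its strip must not sink onto it, it springs in 1 mm). A swing gains 4 to 7 mm
- guard_left (a point): middle of the top edge of the heater's left draught guard, an upright white plate 7 mm thick (y), 92 mm long (x), its edge 28 mm above the deck, at heater y = +76 mm; axes as the heater's
- guard_right (a point): the same for the right guard, at heater y = -76 mm
- block: bare grey metal block 48 (x) x 64 (y) x 38 (z) mm with six tube holes and an upright lifting fin; 0.18 to 0.28 kg; origin at the centre of its underside, axes as the heater's while seated on the well's floor (top 6 mm proud of the deck). Fin 34 mm wide (x), 8 mm thick (y), from z = 38 to 104 mm: grip across the 8 mm (along y) with 40 to 80 N
- fin_top (a point): middle of the fin's top edge (block frame z = 104 mm); seated, it lies at heater y = 0 and moves 9 mm sideways for a tilt of 0.1 rad about strip height
- clip: peg-like steel spring clip, 48 g, 18 mm wide (x), two levers with black grips on top, a white sensor pod (26 x 9 x 20 mm) outside one jaw. Origin on the pivot (along x), frame that of the pod's half, which leans 0.2 rad when squeezed. Starts biting the fin's top edge, pivot 14 mm above it, within 7 mm of its middle along x, axes as the block's. Jaw pads 20 to 32 mm below the pivot
- clip_levers (a point): between the levers, 21 mm above the pivot: where to squeeze, along the clip's y. Levers end 36 mm above the pivot, about 35 mm wide over their tops while the clip bites, 21 mm fully squeezed (then upright); squeezing takes up to 15 N and makes the jaws gape about 17 mm. Set it on an edge with the pivot 10 to 20 mm above the edge
- clip_jaw (a joint): opening angle of the clip's other half, rad: 0 as it bites the 8 mm fin, -0.03 on a 7 mm guard, -0.28 shut on nothing, 0.38 fully squeezed; a spring shuts it
- wash_bottle: small white wash bottle, 43 x 43 x 128 mm, standing left of the heater: leave it alone
- beaker: empty clear beaker, 71 mm across, 112 mm high, standing to the left behind: leave it alone
- pen_cup: cup of pens, 70 mm across, 171 mm high, to the right behind: leave it alone
- tally: grey hand tally counter, 38 x 92 x 34 mm, lying to the right: leave it alone
Not all that is in view belongs to the job. What is shaped like the heater but yellow is not meant.

How it is judged:
On the way, in this order (a step that is already met when the one before it is completed fails the run):
1. the clip is squeezed open on the fin (value of joint clip_jaw above 0.2 rad and contact force between the fingers and clip above 1 N and distance between clip and fin_top below 0.04 m), for 0.1 s.
2. the clip bites the top edge of a side guard, let go by the fingers (((x of clip in the frame of guard_left between -0.04 and 0.04 m and y of clip in the frame of guard_left between -0.007 and 0.007 m and z of clip in the frame of guard_left between 0.002 and 0.025 m) or (x of clip in the frame of guard_right between -0.04 and 0.04 m and y of clip in the frame of guard_right between -0.007 and 0.007 m and z of clip in the frame of guard_right between 0.002 and 0.025 m)) and angle between clip's own z axis and vertical below 0.35 rad and value of joint clip_jaw between -0.2 and 0.1 rad and contact force between clip and heater above 0.05 N and contact force between the fingers and clip below 0.05 N), for 0.3 s.
3. the block, held and still down in its well, is rocked so that its fin leans to the right guard (y of fin_top in the frame of heater below -0.004 m and z of block in the frame of heater below 0.056 m and contact force between the fingers and block above 1 N), for 0.05 s.
4. and then so that it leans to the left guard (it may have leaned left before as well) (y of fin_top in the frame of heater above 0.004 m and z of block in the frame of heater below 0.056 m and contact force between the fingers and block above 1 N), for 0.05 s.
At the end, for the whole second after the job is handed in: The fingers hold the block still and upright (0.15 rad), touching nothing else, its underside 4 to 45 mm over the deck and within 30 mm of the well's middle. The clip, let go, bites a guard's top edge (pivot 2 to 25 mm above it, 7 mm sideways, upright within 0.35 rad). The heater stands on its feet (all of step 2 and z of block in the frame of heater between 0.064 and 0.105 m and horizontal distance between block and well_mouth below 0.03 m and angle between block's own z axis and vertical below 0.15 rad and contact force between the fingers and block above 2 N and contact force between block and heater below 0.05 N and contact force between block and clip below 0.05 N and linear speed of block below 0.02 m/s and height (world z) of heater below 0.004 m and angle between heater's own z axis and vertical below 0.03 rad); the arm keeps its last pose, push and grip.
It fails at once if the heater is lifted more than 10 mm or tipped more than 0.15 rad (height (world z) of heater above 0.01 m or angle between heater's own z axis and vertical above 0.15 rad).
It fails at once if a bystander (wash bottle, beaker, pen cup, tally counter) is moved more than 30 mm (distance of any of wash_bottle, beaker, pen_cup, tally from where it was at the start of the episode above 0.03 m).
It also fails if it takes over 42 s, if anything falls off the work surface, if the arm or the gripper's body presses on something with over 40 N, if the wrist force passes 120 N, or if a joint passes its speed limit or range.

ROBOT

A 7-joint arm with a two-finger parallel gripper is mounted at the origin on the work surface; the furniture and walls round the work are solid. World frame = base frame: x ahead of the robot, y to its left, z up, the work surface at z = 0. Lengths are in m, angles in rad, forces in N, time in s.
With the tool pointing down it reaches from about 0.4 to 0.875 m from the base axis. Payload 6.5 kg.
Tool frame: the origin (TCP) lies at the very end of the fingers, on their centre line; the grasp point (between the pads) lies 19 mm behind it; z points along the fingers, y is the line along which they close (so a half turn about z gives the same grasp; the last joint's range is limited). The gripper opens to 85 mm and grips with 20 to 120 N. Pads are 22 mm wide; open, the fingers measure 114 mm over their backs; the gripper's body (76 mm by 85 mm) begins 54 mm behind the grasp point. The pads swing forward as they close: fully open they stand 13 mm farther back than shut.
Start: joints at [-0.066, 0.536, -0.004, 1.538, 0.003, 1.067, -0.071], TCP at [0.65, 0, 0.231] pointing down, gripper open.
Joint ranges: [-2.7, 2.7], [-0.37, 2.16], [-1.27, 1.26], [0.24, 2.4], [-1.31, 4.45], [0.19, 1.91], [-2.76, 2.76]. Speed limits (rad/s): [2.39, 2.39, 3.14, 3.14, 3.14, 3.14, 3.14].

INTERFACE

Orientations are given as a unit quaternion [x, y, z, w].
In Python, from workcell import monitor, capture, finish_job gives the robot as it stands. The module is installed in compiled form; this text tells all that it offers.
- The arm moves only by the tool send_rows, never from a script. Its argument "motion" is a list of rows, each a list of 7 numbers: the turn, a rotation vector about the tool's x, y, z in degrees, then the shift along the tool's x, y, z in mm, then the finger opening in mm, from 0 to 85.4. In form: [[wx, wy, wz, dx, dy, dz, claw], ...]. A call has 1 to 5 rows; each row is the pose to reach, as a shift and turn from the pose commanded when the call began, along the tool's axes at that moment; what a row does not reach only later rows make up. A row lasts 1/12 s, in which the tool goes at most 41.7 mm and 7.16 degrees, less where a joint would pass 70% of its speed; a pose out of reach is approached as far as the arm can. A call with a gripper value outside its range is refused whole. The fingers move at their own pace and stop on an object; "grip_force" is the grip in N (left out, the last holds). Time passes only in rows, so rows that repeat a pose let the fingers close. It gives the time, the measured TCP pose, the force, the opening and the grip force at its end, in the units of the state.
- monitor.sense(): the state, without advancing time (a new reading comes with each control period).
- capture(name): name is "scene" or "side" or "wrist"; returns a dict with "frame" (384x512x3 uint8, red, green, blue), "fx", "fy", "cx", "cy" (pixels), "cam_to_world" (4x4, takes a point from camera to world coordinates). Camera axes: x right, y down, z forward; pixel columns grow to the right and rows downward; lengths in m; the calibration is good to about 2 mm. The wrist camera is an equidistant fisheye: a pixel r from the principal point sees the ray r / f radians off the axis. A picture is of the moment at which its call begins. There is no depth.
- finish_job(): hands the job in; it is judged then, once.
The state is a dict: "time_s": time; "joint_positions": joint angles; "joint_velocities": joint speeds; "effort": joint torques, N m; "ee_pos": TCP position; "orientation": TCP orientation; "contact_force": force on the tool from outside, world axes, zero at the start; "wrist_torque": the same for the moment, N m; "gripper_width": finger opening in m; "grasp_force": force on a finger pad.
Only numpy, scipy, OpenCV 4.12 (cv2) and the standard library are available. Lean on these libraries where they do the work, as an engineer would, in place of code of your own. Each camera call takes 0.05 s, during which the arm holds its last target. There are 200 camera calls.

## Working session

There is one attempt and no reset: what is moved stays moved. The work goes in short steps, Python scripts to look and compute and a tool call to move; the robot and the scene stay as the last step left them, time stands still between calls to the robot, and variables do not carry over. Pictures are saved under pics/ and viewed, at most 10 in all, crops included, and the job is handed in when it is done.

Besides the shell and the picture viewer there is one more tool, called by a JSON object that holds its "api" and its "payload", one argument or row to a line. send_rows: Moves the arm, as the interface text tells. Its arguments: {"type":"object","properties":{"motion":{"type":"array","items":{"type":"array","items":{"type":"number"}}},"grip_force":{"type":"number"}},"required":["motion"]}

```bash
mkdir -p pics; ls
python3 - <<'E'
from workcell import monitor, capture
import cv2, numpy as np
s=monitor.sense(); print(s)
ims=[]
for n in ("scene","side"):
    c=capture(n); ims.append(c["frame"]); np.savez(f"{n}.npz",**c)
    print(n,c["fx"],c["fy"],c["cx"],c["cy"],np.round(c["cam_to_world"],4).tolist())
    cv2.imwrite(f"pics/{n}0.png",cv2.resize(c["frame"][:,:,::-1],(800,600),interpolation=cv2.INTER_CUBIC))
E
```

```text
pics
{'time_s': 0.0, 'joint_positions': array([-0.06620913,  0.53719197, -0.0044033 ,  1.53885921,  0.00258284,
        1.06730111, -0.07117733]), 'joint_velocities': array([ 0.00114203,  0.00102607,  0.00077085, -0.000122  , -0.00076369,
       -0.00018858, -0.0007434 ]), 'effort': array([-4.51575825e-04, -5.83398092e+01,  1.04865700e+00, -2.59097242e+01,
        1.23920938e-02,  9.44124302e-03, -7.87308863e-06]), 'ee_pos': array([ 6.49371283e-01, -2.90855943e-05,  2.30402130e-01]), 'orientation': array([ 7.07083510e-01,  7.07129508e-01, -6.64914208e-04, -5.71841848e-04]), 'contact_force': array([-0.85176219,  0.10872936, -0.3981009 ]), 'wrist_torque': array([ 0.00191131,  0.05400348, -0.03558489]), 'grasp_force': 0.0, 'gripper_width': 0.08555031806270166}
scene 375.1801727221945 375.1801727221945 256.1371535362396 191.99525653410092 [[0.4608, -0.6562, 0.5975, -0.1798], [-0.8875, -0.3402, 0.3108, -0.5852], [-0.0007, -0.6735, -0.7392, 0.9078], [0.0, 0.0, 0.0, 1.0]]
side 408.9510988145153 408.9510988145153 260.7355604980714 189.18216236921612 [[-0.9983, 0.0435, -0.04, 0.5086], [0.0535, 0.38, -0.9234, 0.9318], [-0.025, -0.924, -0.3817, 0.627], [0.0, 0.0, 0.0, 1.0]]
```

View pics/scene0.png

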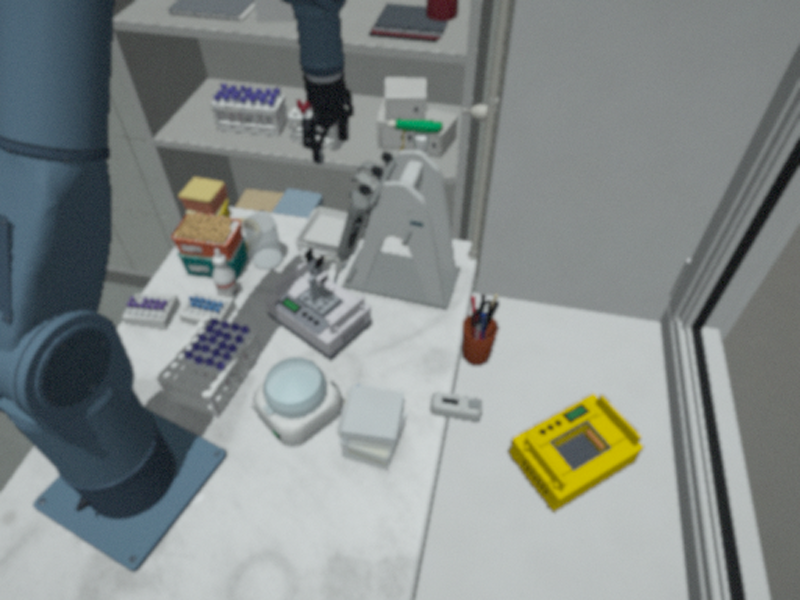

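View pics/side0.png

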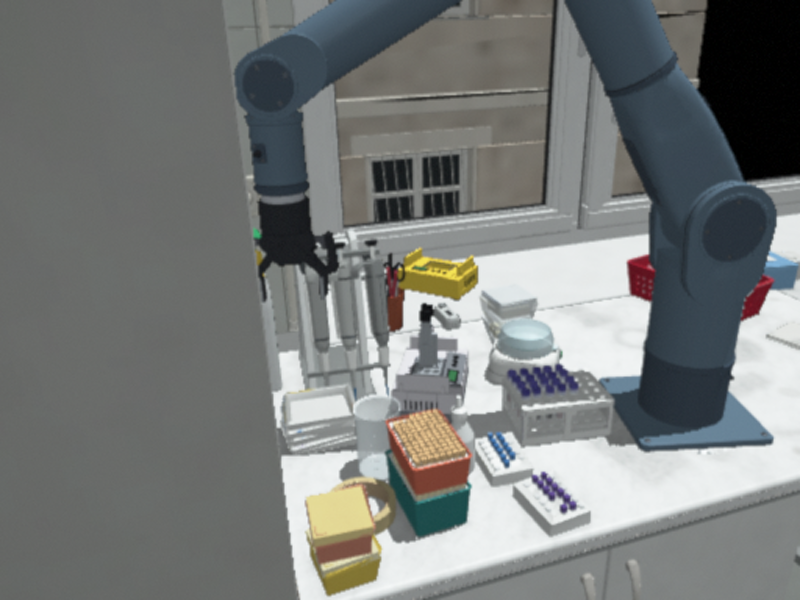

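The scene view shows the white heater at about (320,315) with the clip and its black levers at (318,265). The decoys are the yellow heater at (575,450), the white balance at (297,395), the tube rack at (205,360) and the grey pipette stand at (410,230). In the side view the heater is at (430,375) and the clip at (427,315). I choose the white heater and will check it in one close crop.

Run:
```python
import cv2, numpy as np
a=np.load("scene.npz")["frame"][150:235,165:250,::-1]; b=np.load("side.npz")["frame"][190:275,240:313,::-1]
f=lambda i:cv2.resize(i,None,fx=5,fy=5,interpolation=cv2.INTER_CUBIC)
cv2.imwrite("pics/crop1.png",np.hstack([f(a),f(b)]))
```

```text
(no output)
```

View pics/crop1.png

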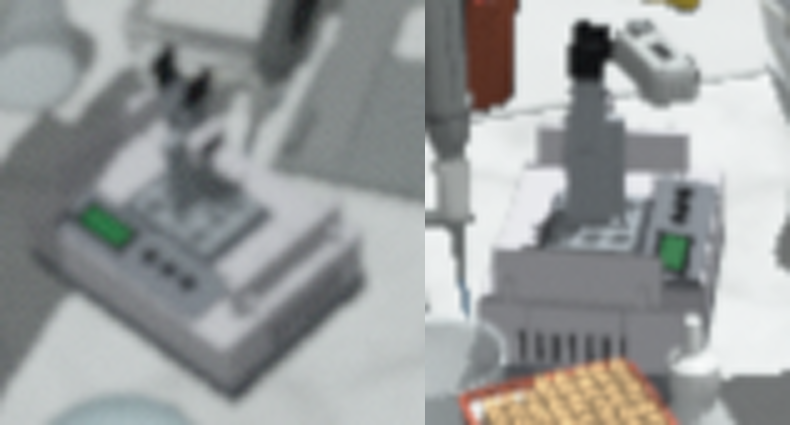

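The crop confirms the choice: the white heater with a green display. The clip levers are at crop (165,55)/(205,80), the fin below them at (190,180), and the right guard's edge runs from (235,300) to (345,210).

```bash
cat > h.py <<'E'
import numpy as np, cv2
from scipy.spatial.transform import Rotation as R
def ray(c,u,v,fish=False):
    x=np.array([(u-c["cx"])/c["fx"],(v-c["cy"])/c["fy"]])
    if fish:
        r=np.hypot(*x); d=np.r_[x/max(r,1e-9)*np.sin(r),np.cos(r)]
    else: d=np.r_[x,1]; d/=np.linalg.norm(d)
    T=np.array(c["cam_to_world"]); return T[:3,3],T[:3,:3]@d
def plane(c,u,v,z,fish=False):
    o,d=ray(c,u,v,fish); return o+d*(z-o[2])/d[2]
def tri(*rs):
    A=sum(np.eye(3)-np.outer(d,d) for o,d in rs); b=sum((np.eye(3)-np.outer(d,d))@o for o,d in rs)
    p=np.linalg.solve(A,b); return p,[np.linalg.norm(np.cross(p-o,d)) for o,d in rs]
def proj(c,P,fish=False):
    T=np.array(c["cam_to_world"]); q=T[:3,:3].T@(np.array(P)-T[:3,3])
    if fish:
        r=np.hypot(q[0],q[1]); t=np.arctan2(r,q[2]); q=np.array([q[0]/r*t,q[1]/r*t,1])
    return np.array([c["fx"]*q[0]/q[2]+c["cx"],c["fy"]*q[1]/q[2]+c["cy"]])
E
python3 - <<'E'
from h import *
from workcell import capture
s=dict(np.load("scene.npz")); d=dict(np.load("side.npz"))
print(tri(ray(s,202,164.5),ray(d,273,199)))
S=lambda x,y,z:np.round(plane(s,165+x/5,150+y/5,z),4)
D=lambda x,y,z:np.round(plane(d,240+(x-425)/5,190+y/5,z),4)
print("R guard scene",S(235,300,.088),S(345,210,.088))
print("L guard side",D(495,250,.088),D(660,258,.088)); print("R guard side",D(540,130,.088),D(690,137,.088))
print("front base",S(40,250,.0),S(235,395,.0),S(362,290,0))
c=capture("wrist"); np.savez("w0.npz",**c); print(c["fx"],c["cx"],c["cy"],np.round(c["cam_to_world"],3).tolist())
cv2.imwrite("pics/w0.png",cv2.resize(c["frame"][:,:,::-1],(800,600),interpolation=cv2.INTER_CUBIC))
E
```

```text
(array([ 0.43320716, -0.09215882,  0.17447295]), [np.float64(0.002227018816732197), np.float64(0.0022270188167322082)])
R guard scene [ 0.3641 -0.1613  0.088 ] [ 0.4528 -0.1824  0.088 ]
L guard side [ 0.4889 -0.0212  0.088 ] [ 0.4028 -0.0043  0.088 ]
R guard side [ 0.4566 -0.1626  0.088 ] [ 0.3692 -0.144   0.088 ]
front base [0.4003 0.0176 0.    ] [ 0.3596 -0.1551  0.    ] [ 0.4663 -0.1825  0.    ]
297.3186396354542 258.67401588715893 190.21376362086505 [[1.0, -0.0, -0.002, 0.65], [-0.001, -0.951, -0.31, 0.079], [-0.002, 0.31, -0.951, 0.373], [0.0, 0.0, 0.0, 1.0]]
```

View pics/w0.png

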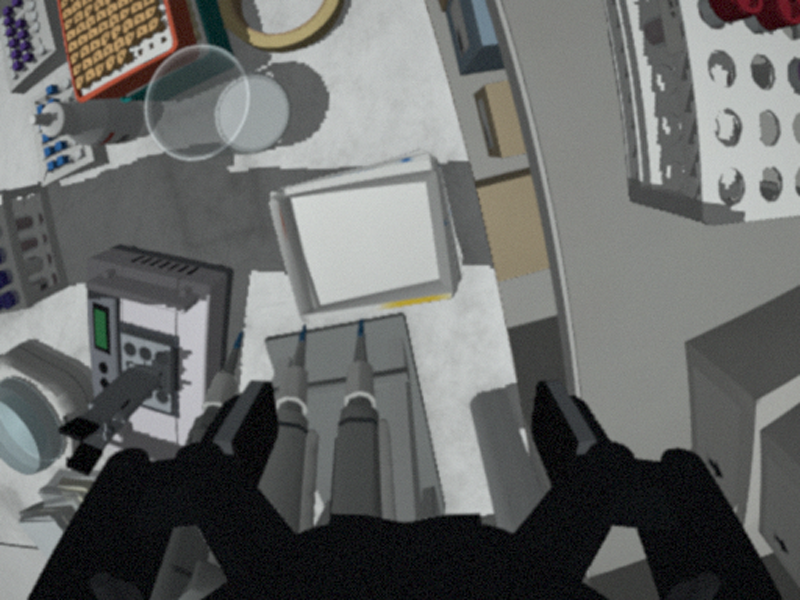

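{"api": "send_rows", "payload": {
  "motion": [
    [0,0,-7,0,-35,-30,80],
    [0,0,-14,0,-75,-60,80],
    [0,0,-21,0,-115,-70,80],
    [0,0,-28,0,-155,-70,80],
    [0,0,-35,0,-190,-70,80]
  ]
}}

```text
time_s: 0.57
ee_pos: [0.4615, 0.0, 0.3021]
orientation: [0.459, 0.888, 0.0, 0.001]
contact_force: [-0.1, -0.5, 0.0]
gripper_width: 0.0803
grasp_force: 0.0
```

Run:
```python
from h import *
s=dict(np.load("scene.npz")); d=dict(np.load("side.npz")); w=dict(np.load("w0.npz"))
print("pip tip",tri(ray(d,246,237),ray(w,154,214,True)))
print("bottle top", plane(w,52*.64,118*.64,.128,True), "beaker", plane(w,198*.64,100*.64,.112,True))
print("stand top",plane(s,385*.64,155*.64,.3),plane(s,360*.64,200*.64,.2))
from workcell import monitor
m=monitor.sense(); print(m["ee_pos"],R.from_quat(m["orientation"]).as_matrix().round(3).tolist())
```

```text
pip tip (array([ 0.51895605, -0.05126323,  0.07525098]), [np.float64(0.010670847529298484), np.float64(0.010670847529298661)])
bottle top [0.42426237 0.1193945  0.128     ] beaker [0.52805853 0.11555807 0.112     ]
stand top [ 0.61412772 -0.14146423  0.3       ] [ 0.5888086  -0.09793233  0.2       ]
[4.61454427e-01 6.52923316e-06 3.02056549e-01] [[-0.579, 0.816, 0.002], [0.816, 0.579, -0.0], [-0.001, 0.002, -1.0]]
```

{"api": "send_rows", "payload": {
  "motion": [
    [0,0,-7,-12,-15,0,80],
    [0,0,-14,-24,-30,0,80],
    [0,0,-21,-36,-46,0,80],
    [0,0,-28,-48,-61,0,80],
    [0,0,-35,-59,-76,0,80]
  ]
}}

```text
time_s: 0.98
ee_pos: [0.4336, -0.0929, 0.3012]
orientation: [0.171, 0.985, -0.0, -0.0]
contact_force: [0.4, 0.2, -0.2]
gripper_width: 0.08
grasp_force: 0.0
```

{"api": "send_rows", "payload": {
  "motion": [
    [0,0,-7,0,0,0,80],
    [0,0,-8,0,0,0,80],
    [0,0,-8,0,0,0,80]
  ]
}}

```text
time_s: 1.23
ee_pos: [0.4341, -0.0917, 0.3012]
orientation: [0.106, 0.994, 0.0, -0.0]
contact_force: [0.9, 0.1, -0.1]
gripper_width: 0.0804
grasp_force: 0.0
```

Run:
```python
from h import *
from workcell import monitor,capture
m=monitor.sense(); print(m["ee_pos"],R.from_quat(m["orientation"]).as_matrix().round(3).tolist(),m["joint_positions"].round(2))
c=capture("wrist"); np.savez("w1.npz",**c); print(np.round(c["cam_to_world"],3).tolist())
cv2.imwrite("pics/w1.png",cv2.resize(c["frame"][:,:,::-1],(800,600),interpolation=cv2.INTER_CUBIC))
```

```text
[ 0.43414793 -0.09170843  0.30116049] [[-0.978, 0.21, -0.0], [0.21, 0.978, 0.0], [0.0, 0.0, -1.0]] [ 0.21  0.1  -0.12  1.97  0.01  1.07  1.45]
[[0.211, 0.929, 0.302, 0.356], [0.977, -0.201, -0.065, -0.076], [0.001, 0.309, -0.951, 0.444], [0.0, 0.0, 0.0, 1.0]]
```

View pics/w1.png

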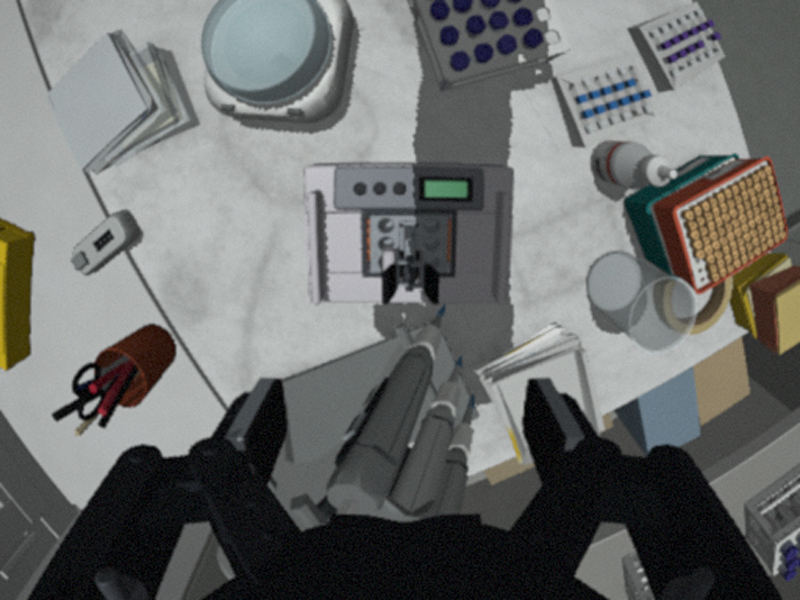

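The wrist view shows the heater from above: deck spanning columns 305-512, guards along the left and right edges, block at (405,240), and the clip levers (black) at about (400,285) and (425,285). The wash bottle (630,165) and tally (105,240) are clear of it.

Run:
```python
import cv2, numpy as np
a=np.load("w1.npz")["frame"][98:200,190:335,::-1]
cv2.imwrite("pics/crop2.png",cv2.resize(a,None,fx=5,fy=5,interpolation=cv2.INTER_CUBIC))
```

```text
(no output)
```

View pics/crop2.png

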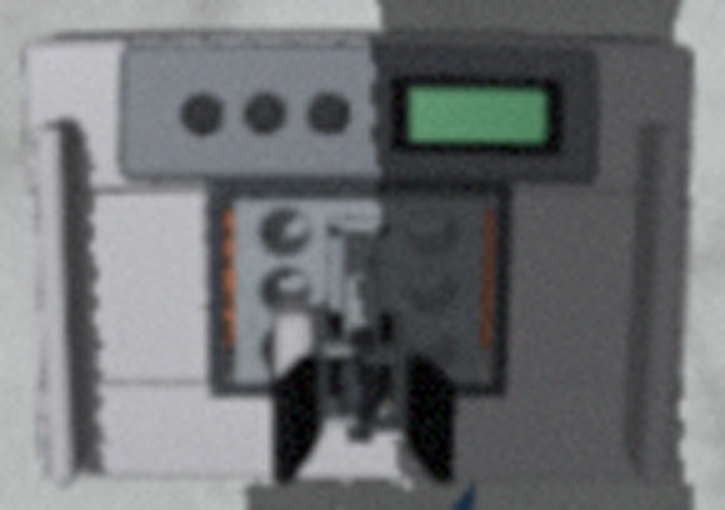

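Run:
```python
from h import *
w=dict(np.load("w1.npz"))
P=lambda x,y,z:plane(w,190+(x+.5)/5-.5,98+(y+.5)/5-.5,z,True)
W=[P(212,188,.06),P(507,186,.06),P(212,393,.06),P(506,393,.06)]
n=np.linalg.norm
print("well",np.round(W,4).tolist(),[n(W[0]-W[1]),n(W[2]-W[3]),n(W[0]-W[2]),n(W[1]-W[3])])
c=np.mean(W,0); yv=(W[1]-W[0]+W[3]-W[2]); yv/=n(yv); a=np.arctan2(-yv[0],yv[1]); print("c",c,"yaw",np.degrees(a))
F=[P(28,42,.06),P(690,45,.06)];print("front",np.round(F,4).tolist(),n(F[0]-F[1]))
x=np.array([np.cos(a),np.sin(a)]);y=np.array([-x[1],x[0]])
o=c[:2]-x*.006
H=lambda p:np.round([(p[:2]-o)@x*1e3,(p[:2]-o)@y*1e3],1)
print("o",o,"front",[H(f) for f in F],"strips z.053",H(P(228,278,.053)),H(P(487,278,.053)))
print("panel",H(P(125,45,.06)),H(P(597,45,.06)))
print("guard R top",H(P(40,125,.088)),H(P(65,125,.088)),H(P(48,478,.088)),H(P(75,478,.088)))
print("guard L top",H(P(640,125,.088)),H(P(668,125,.088)),H(P(630,475,.088)),H(P(683,475,.088)))
for z in (.178,.182): print("levers",z,H(P(274,482,z)),H(P(453,480,z)),H(P(300,482,z)),H(P(415,480,z)))
print("pod bottom?",H(P(275,315,.13)),H(P(315,315,.13)))
print("fin top front", H(P(330,228,.132)),H(P(383,228,.132)))
```

```text
well [[0.3978, -0.1198, 0.06], [0.4134, -0.0448, 0.06], [0.4517, -0.1327, 0.06], [0.4683, -0.0554, 0.06]] [np.float64(0.07668030662132498), np.float64(0.07900685059254016), np.float64(0.05536614214661333), np.float64(0.05596675710246615)]
c [ 0.43279731 -0.08817133  0.06      ] yaw -11.964557328326944
front [[0.3492, -0.1579, 0.06], [0.3859, 0.0097, 0.06]] 0.1716197922063436
o [ 0.42692766 -0.08692749] front [array([-61.3, -85.6]), array([-60.2,  86.1])] strips z.053 [  3.6 -35.1] [ 3.9 34.3]
panel [-59.6 -60. ] [-59.3  61.4]
guard R top [-41.7 -77.3] [-41.5 -71.1] [ 48.2 -80.1] [ 48.2 -73. ]
guard L top [-41.   67.6] [-41.2  74.6] [48.  68.9] [48.1 82.9]
levers 0.178 [ 18.9 -17.3] [18.7 16.6] [ 19.  -12.4] [18.7  9.4]
levers 0.182 [ 17.6 -17.1] [17.3 16.3] [ 17.6 -12.3] [17.3  9.2]
pod bottom? [ -2.9 -18.9] [ -2.8 -10.3]
fin top front [-22.2  -6.9] [-22.1   4.4]
```

The well, front edge and guards agree with the given sizes: heater origin (0.427,-0.087), yaw -12°, and the clip at heater (8,0). The tool is already aligned, so I go down onto the levers.

{"api": "send_rows", "payload": {
  "motion": [
    [0,0,0,0,3,38,60],
    [0,0,0,0,3,76,60],
    [0,0,0,0,3,110,60],
    [0,0,0,0,3,135,60],
    [0,0,0,0,3,135,60]
  ],
  "grip_force": 35
}}

```text
time_s: 1.7
ee_pos: [0.4315, -0.0877, 0.1621]
orientation: [0.105, 0.994, 0.0, -0.004]
contact_force: [-1.1, -1.0, 0.9]
gripper_width: 0.0603
grasp_force: 0.0
```

Run:
```python
from h import *
from workcell import monitor,capture
m=monitor.sense(); print(m["ee_pos"],m["contact_force"])
c=capture("wrist"); np.savez("w2.npz",**c); d=capture("side"); np.savez("d2.npz",**d)
f=lambda i,s:cv2.resize(i[:,:,::-1],None,fx=s,fy=s,interpolation=cv2.INTER_CUBIC)
a=f(c["frame"][120:320,150:370],2); b=f(d["frame"][150:250,230:310],4)
cv2.imwrite("pics/v2.png",np.hstack([a,b]))
```

```text
[ 0.43150523 -0.08768412  0.16214259] [-1.12187199 -0.97812666  0.86517778]
```

View pics/v2.png

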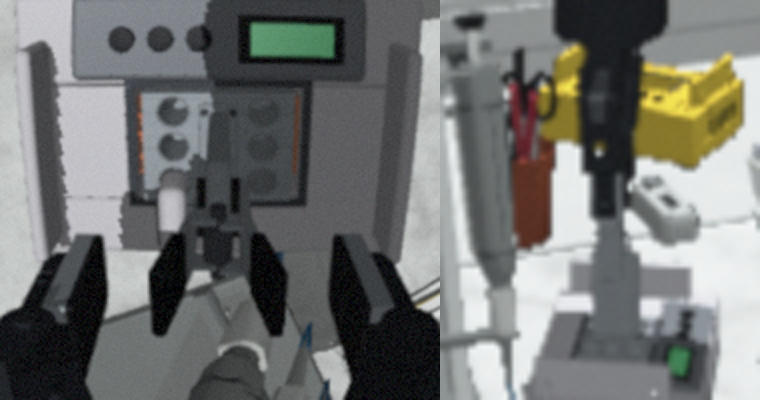

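The wrist crop shows the levers (150-287) centred between the fingers (105-332), and the side crop shows the finger directly over the clip. Next: lower, squeeze, lift.

{"api": "send_rows", "payload": {
  "motion": [
    [0,0,0,0,0,16,50],
    [0,0,0,0,0,16,30],
    [0,0,0,0,0,16,10],
    [0,0,0,0,0,16,5],
    [0,0,0,0,0,16,5]
  ]
}}

```text
time_s: 2.22
ee_pos: [0.4358, -0.0891, 0.1515]
orientation: [0.105, 0.995, -0.0, 0.001]
contact_force: [0.4, 0.2, -0.1]
gripper_width: 0.0197
grasp_force: 39.8
```

{"api": "send_rows", "payload": {
  "motion": [
    [0,0,0,0,0,0,5],
    [0,0,0,0,0,0,5],
    [0,0,0,0,0,0,5]
  ]
}}

```text
time_s: 2.47
ee_pos: [0.435, -0.089, 0.1506]
orientation: [0.105, 0.995, -0.0, 0.0]
contact_force: [0.0, 0.8, -1.3]
gripper_width: 0.0198
grasp_force: 39.8
```

{"api": "send_rows", "payload": {
  "motion": [
    [0,0,0,0,0,-15,5],
    [0,0,0,0,0,-50,5],
    [0,0,0,0,25,-60,5],
    [0,0,0,0,60,-60,5],
    [0,0,0,0,76,-60,5]
  ]
}}

```text
time_s: 2.88
ee_pos: [0.4521, -0.0112, 0.2116]
orientation: [0.104, 0.995, 0.001, 0.002]
contact_force: [0.3, 0.8, -0.7]
gripper_width: 0.0197
grasp_force: 39.8
```

{"api": "send_rows", "payload": {
  "motion": [
    [0,0,0,0,0,0,5],
    [0,0,0,0,0,0,5]
  ]
}}

```text
time_s: 3.05
ee_pos: [0.4506, -0.014, 0.2103]
orientation: [0.103, 0.995, -0.0, -0.0]
contact_force: [0.1, -0.6, -1.4]
gripper_width: 0.02
grasp_force: 39.8
```

Run:
```python
from h import *
from workcell import monitor,capture
m=monitor.sense(); e=m["ee_pos"]; a=np.radians(-12);x=np.array([np.cos(a),np.sin(a)]);y=np.array([-x[1],x[0]])
r=e[:2]-[.4269,-.0869]; print(e,"heater",r@x,r@y)
c=capture("wrist"); np.savez("w3.npz",**c); d=capture("side"); np.savez("d3.npz",**d)
f=lambda i,s:cv2.resize(i[:,:,::-1],None,fx=s,fy=s,interpolation=cv2.INTER_CUBIC)
a=f(c["frame"][120:320,150:370],2); b=f(d["frame"][150:250,230:310],4)
cv2.imwrite("pics/v3.png",np.hstack([a,b]))
```

```text
[ 0.45064136 -0.01401005  0.21029809] heater 0.008067881789173347 0.07623323606595579
```

View pics/v3.png

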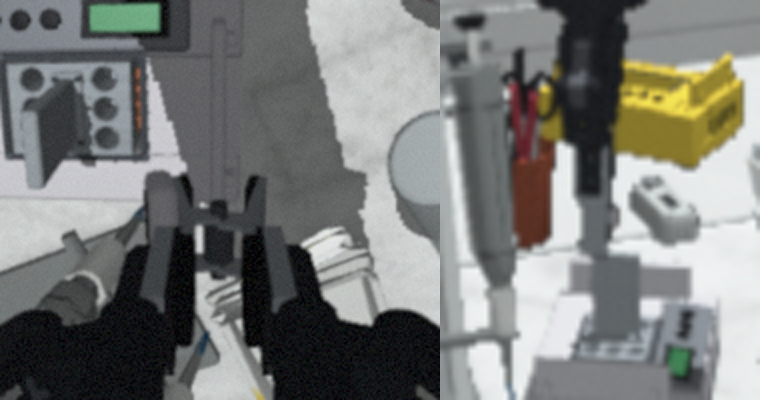

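The crop shows the clip held open off the fin, with the left guard's edge as a strip at columns 211-227, heading straight into the gape. The bare fin is at (45,135). I check the guard's y.

Run:
```python
from h import *
w=dict(np.load("w3.npz")); a=np.radians(-12);x=np.array([np.cos(a),np.sin(a)]);y=np.array([-x[1],x[0]]);o=np.array([.4269,-.0869])
P=lambda u,v,z:plane(w,150+(u+.5)/2-.5,120+(v+.5)/2-.5,z,True)
H=lambda p:np.round([(p[:2]-o)@x*1e3,(p[:2]-o)@y*1e3],1)
g=cv2.cvtColor(w["frame"],cv2.COLOR_RGB2GRAY).astype(int)
for r in (140,160,180,195): print(r,g[r,245:275].tolist())
for v in (40,80,120,150): print(H(P(211,v,.088)),H(P(227,v,.088)))
print("end",H(P(217,20,.088)))
print("strip R",H(P(138,105,.053)),"well",H(P(147,52,.06)),H(P(147,157,.06)),"fin top",H(P(26,185,.132)),H(P(42,185,.132)),H(P(60,80,.132)))
```

```text
140 [84, 98, 99, 97, 98, 94, 97, 95, 98, 95, 89, 92, 94, 98, 100, 98, 94, 90, 89, 95, 97, 96, 97, 93, 94, 92, 99, 102, 104, 107]
160 [99, 97, 99, 100, 96, 101, 92, 101, 96, 100, 87, 93, 97, 94, 96, 93, 92, 94, 93, 100, 97, 94, 98, 96, 99, 96, 100, 98, 101, 97]
180 [98, 97, 98, 96, 95, 100, 98, 99, 98, 96, 90, 93, 93, 101, 97, 97, 93, 88, 96, 100, 96, 98, 98, 97, 97, 100, 102, 101, 98, 97]
195 [103, 98, 97, 104, 96, 92, 95, 96, 95, 99, 91, 95, 97, 99, 102, 94, 91, 90, 96, 97, 100, 98, 96, 101, 95, 102, 99, 102, 99, 97]
[-32.7  72.5] [-32.7  79.7]
[-14.3  72.5] [-14.3  79.8]
[ 4.7 72.4] [ 4.7 79.9]
[19.4 72.4] [19.4 80. ]
end [-41.8  75.2]
strip R [ 6.5 33.8] well [-22.7  40.1] [33.  38.4] fin top [20.  -4.3] [19.9  2.8] [-24.2  14.2]
```

The guard's edge is at y = 76.2 and the tool at 76.2, so it's a match. Lowering.

{"api": "send_rows", "payload": {
  "motion": [
    [0,0,0,0,0,30,5],
    [0,0,0,0,0,55,5],
    [0,0,0,0,0,75,5],
    [0,0,0,0,0,90,5],
    [0,0,0,0,0,102,5]
  ]
}}

```text
time_s: 3.57
ee_pos: [0.4496, -0.0162, 0.1067]
orientation: [0.106, 0.994, -0.0, -0.001]
contact_force: [0.1, 0.1, 0.3]
gripper_width: 0.0199
grasp_force: 39.8
```

{"api": "send_rows", "payload": {
  "motion": [
    [0,0,0,0,0,0,5],
    [0,0,0,0,0,0,5]
  ]
}}

```text
time_s: 3.73
ee_pos: [0.4501, -0.0157, 0.1079]
orientation: [0.105, 0.994, -0.0, -0.001]
contact_force: [0.7, 0.5, -0.9]
gripper_width: 0.0199
grasp_force: 39.8
```

{"api": "send_rows", "payload": {
  "motion": [
    [0,0,0,0,1,0,25],
    [0,0,0,0,1,0,32],
    [0,0,0,0,1,0,40],
    [0,0,0,0,1,0,52],
    [0,0,0,0,1,0,55]
  ]
}}

```text
time_s: 4.15
ee_pos: [0.4512, -0.0137, 0.1087]
orientation: [0.105, 0.995, 0.0, 0.001]
contact_force: [0.1, -0.3, -0.1]
gripper_width: 0.055
grasp_force: 0.0
```

{"api": "send_rows", "payload": {
  "motion": [
    [0,0,0,0,0,-5,55],
    [0,0,0,0,0,-40,55],
    [0,0,0,0,0,-80,55],
    [0,0,0,0,0,-105,55],
    [0,0,0,0,-30,-110,55]
  ]
}}

```text
time_s: 4.57
ee_pos: [0.4489, -0.0383, 0.2234]
orientation: [0.101, 0.995, 0.002, 0.005]
contact_force: [1.5, 0.2, -0.2]
gripper_width: 0.055
grasp_force: 0.0
```

{"api": "send_rows", "payload": {
  "motion": [
    [0,0,0,1,-25,0,45],
    [0,0,0,2,-46,0,45],
    [0,0,0,2,-46,0,45],
    [0,0,0,2,-46,0,45]
  ]
}}

```text
time_s: 4.9
ee_pos: [0.4329, -0.0885, 0.2187]
orientation: [0.106, 0.994, -0.0, 0.0]
contact_force: [1.3, 0.7, 0.1]
gripper_width: 0.0447
grasp_force: 0.0
```

Run:
```python
from h import *
from workcell import monitor,capture
m=monitor.sense(); e=m["ee_pos"]; a=np.radians(-12);x=np.array([np.cos(a),np.sin(a)]);y=np.array([-x[1],x[0]])
r=e[:2]-[.4269,-.0869]; print(e,"heater",r@x,r@y)
c=capture("wrist"); np.savez("w4.npz",**c); d=capture("side"); np.savez("d4.npz",**d)
f=lambda i,s:cv2.resize(i[:,:,::-1],None,fx=s,fy=s,interpolation=cv2.INTER_CUBIC)
a=f(c["frame"][120:320,150:370],2); b=f(d["frame"][150:250,230:310],4)
cv2.imwrite("pics/v4.png",np.hstack([a,b]))
```

```text
[ 0.43287636 -0.08849206  0.21868741] heater 0.006176770919199268 -0.0003147163076096121
```

View pics/v4.png

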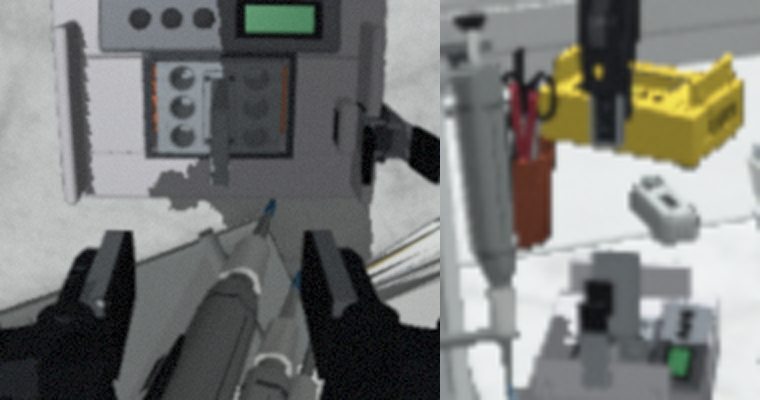

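The clip is seated on the left guard, at about (375,140) in the wrist crop and (598,300) in the side crop. The bare fin at columns 211-228 is centred between the fingers (132-305). Now I grip the fin.

{"api": "send_rows", "payload": {
  "motion": [
    [0,0,0,0,0,38,45],
    [0,0,0,0,0,76,45],
    [0,0,0,0,0,108,45],
    [0,0,0,0,0,130,45],
    [0,0,0,0,0,130,45]
  ],
  "grip_force": 80
}}

```text
time_s: 5.42
ee_pos: [0.4303, -0.0858, 0.0847]
orientation: [0.103, 0.995, 0.0, -0.004]
contact_force: [-0.5, 0.4, -0.3]
gripper_width: 0.045
grasp_force: 0.0
```

{"api": "send_rows", "payload": {
  "motion": [
    [0,0,0,0,0,0,30],
    [0,0,0,0,0,0,10],
    [0,0,0,0,0,0,2],
    [0,0,0,0,0,0,2],
    [0,0,0,0,0,0,2]
  ]
}}

```text
time_s: 5.83
ee_pos: [0.4346, -0.088, 0.0899]
orientation: [0.105, 0.994, -0.0, 0.002]
contact_force: [-0.2, -0.1, 8.1]
gripper_width: 0.0074
grasp_force: 78.7
```

```bash
cat > rock.py <<'E'
from h import *
from workcell import monitor
m=monitor.sense(); e=m["ee_pos"]; a=np.radians(-12);x=np.array([np.cos(a),np.sin(a)]);y=np.array([-x[1],x[0]])
r=e[:2]-[.4269,-.0869]; print("tcp heater",r@x,r@y,e[2],"F",m["contact_force"].round(1),m["gripper_width"],m["grasp_force"])
h=60.
rot=lambda t:np.array([[np.cos(t),-np.sin(t)],[np.sin(t),np.cos(t)]])
B=np.array([0,28.]);t=0.
for py,pz,t2 in [(-32,28,.1),(22,46,-.1),(-22,46,.1),(34,46,-.1),(-34,46,.1)]:
    p=np.array([py,pz]); T0=B+rot(t)@[0,h]; out=[]
    for k in (.25,.5,.75,1):
        d=(t2-t)*k; b=p+rot(d)@(B-p); T=b+rot(t+d)@[0,h]; s=rot(-t)@(T-T0)   # tool y, up
        out.append((round(-np.degrees(d),1),round(s[0],1),round(-s[1],1)))
    B,t=b,t2; print("pivot",py,"-> B",B.round(1),"ends L,R",(B[1]-28+32*np.sin(t)).round(1),(B[1]-28-32*np.sin(t)).round(1),"rows wx,dy,dz",out)
E
python3 rock.py
```

```text
tcp heater 0.007742402439612451 0.000522351229087032 0.08992493848743907 F [-0.2 -0.1  8.1] 0.007433022307709675 78.70174169540405
pivot -32 -> B [-0.2 31.2] ends L,R 6.4 0.0 rows wx,dy,dz [(np.float64(-1.4), np.float64(-1.5), np.float64(-0.8)), (np.float64(-2.9), np.float64(-3.0), np.float64(-1.5)), (np.float64(-4.3), np.float64(-4.6), np.float64(-2.2)), (np.float64(-5.7), np.float64(-6.1), np.float64(-2.9))]
pivot 22 -> B [-2.7 35.9] ends L,R 4.7 11.1 rows wx,dy,dz [(np.float64(2.9), np.float64(2.4), np.float64(-1.1)), (np.float64(5.7), np.float64(4.9), np.float64(-2.1)), (np.float64(8.6), np.float64(7.4), np.float64(-3.0)), (np.float64(11.5), np.float64(9.9), np.float64(-3.7))]
pivot -22 -> B [-1.  39.9] ends L,R 15.1 8.7 rows wx,dy,dz [(np.float64(-2.9), np.float64(-2.6), np.float64(-0.9)), (np.float64(-5.7), np.float64(-5.3), np.float64(-1.8)), (np.float64(-8.6), np.float64(-8.0), np.float64(-2.4)), (np.float64(-11.5), np.float64(-10.7), np.float64(-3.0))]
pivot 34 -> B [-1.5 47. ] ends L,R 15.8 22.2 rows wx,dy,dz [(np.float64(2.9), np.float64(2.9), np.float64(-1.7)), (np.float64(5.7), np.float64(5.9), np.float64(-3.3)), (np.float64(8.6), np.float64(9.0), np.float64(-4.7)), (np.float64(11.5), np.float64(12.1), np.float64(-5.9))]
pivot -34 -> B [-2.4 53.4] ends L,R 28.6 22.3 rows wx,dy,dz [(np.float64(-2.9), np.float64(-3.3), np.float64(-1.5)), (np.float64(-5.7), np.float64(-6.6), np.float64(-2.9)), (np.float64(-8.6), np.float64(-10.0), np.float64(-4.1)), (np.float64(-11.5), np.float64(-13.4), np.float64(-5.1))]
```

{"api": "send_rows", "payload": {
  "motion": [
    [-1.4,0,0,0,-1.5,-0.8,2],
    [-2.9,0,0,0,-3.0,-1.5,2],
    [-4.3,0,0,0,-4.6,-2.2,2],
    [-5.7,0,0,0,-6.1,-2.9,2],
    [-5.7,0,0,0,-6.1,-2.9,2]
  ]
}}

```text
time_s: 6.25
ee_pos: [0.4332, -0.0941, 0.0927]
orientation: [0.105, 0.993, 0.05, 0.007]
contact_force: [0.6, 0.7, 6.4]
gripper_width: 0.0073
grasp_force: 80.0
```

```bash
cat > look.py <<'E'
import sys
from h import *
from workcell import monitor,capture
m=monitor.sense(); e=m["ee_pos"]; a=np.radians(-12);x=np.array([np.cos(a),np.sin(a)]);y=np.array([-x[1],x[0]])
r=e[:2]-[.4269,-.0869]; M=R.from_quat(m["orientation"]).as_matrix()
print("tcp heater",(r@x*1e3).round(1),(r@y*1e3).round(1),(e[2]*1e3).round(1),"lean right deg",np.degrees(np.arcsin(-M[2,1])).round(2),np.degrees(M[:2,2]@y).round(2),"F",m["contact_force"].round(1),"M",m["wrist_torque"].round(2),m["grasp_force"].round(1))
if len(sys.argv)>1:
    c=capture("wrist"); d=capture("scene"); np.savez(sys.argv[1]+".npz",**c)
    f=lambda i,s:cv2.resize(i[:,:,::-1],None,fx=s,fy=s,interpolation=cv2.INTER_CUBIC)
    cv2.imwrite(f"pics/{sys.argv[1]}.png",np.hstack([f(c["frame"][120:320,150:370],2),f(d["frame"][145:245,170:255],4)]))
E
python3 look.py r1
```

```text
Traceback (most recent call last):
  File "look.py", line 6, in <module>
    print("tcp heater",(r@x*1e3).round(1),(r@y*1e3).round(1),(e[2]*1e3).round(1),"lean right deg",np.degrees(np.arcsin(-M[2,1])).round(2),np.degrees(M[:2,2]@y).round(2),"F",m["contact_force"].round(1),"M",m["wrist_torque"].round(2),m["grasp_force"].round(1))
                                                                                                                                                                                                                                        ^^^^^^^^^^^^^^^^^^^^^^
AttributeError: 'float' object has no attribute 'round'
```

```bash
sed -i 's/,m\["grasp_force"\].round(1))/,m["grasp_force"])/' look.py; python3 look.py
```

```text
tcp heater 7.7 -5.8 92.7 lean right deg -5.8 5.79 F [0.6 0.7 6.4] M [ 0.41  0.06 -0.02] 79.96745109558105
```

{"api": "send_rows", "payload": {
  "motion": [
    [2.9,0,0,0,2.4,-1.4,2],
    [5.7,0,0,0,4.9,-2.6,2],
    [8.6,0,0,0,7.4,-3.6,2],
    [11.5,0,0,0,9.9,-4.4,2],
    [11.5,0,0,0,9.9,-4.4,2]
  ]
}}

```text
time_s: 6.67
ee_pos: [0.4353, -0.0828, 0.0974]
orientation: [0.102, 0.993, -0.051, -0.004]
contact_force: [2.6, -0.5, -3.7]
gripper_width: 0.0069
grasp_force: 79.5
```

{"api": "send_rows", "payload": {
  "motion": [
    [0,0,0,0,0,0,2],
    [0,0,0,0,0,0,2]
  ]
}}

```text
time_s: 6.83
ee_pos: [0.435, -0.0846, 0.0972]
orientation: [0.105, 0.993, -0.05, -0.004]
contact_force: [2.7, 0.7, 1.7]
gripper_width: 0.0074
grasp_force: 80.2
```

```bash
python3 look.py r2
```

```text
tcp heater 7.4 4.0 97.2 lean right deg 5.7 -5.69 F [2.7 0.7 1.7] M [-0.19 -0.55  0.05] 80.2228581905365
```

{"api": "send_rows", "payload": {
  "motion": [
    [-2.9,0,0,0,-2.6,-0.9,2],
    [-5.7,0,0,0,-5.3,-1.8,2],
    [-8.6,0,0,0,-8.0,-2.4,2],
    [-11.5,0,0,0,-10.7,-3.0,2],
    [-11.5,0,0,0,-10.7,-3.0,2]
  ]
}}

```text
time_s: 7.35
ee_pos: [0.4317, -0.0966, 0.1008]
orientation: [0.108, 0.993, 0.051, 0.006]
contact_force: [3.9, 1.0, -3.1]
gripper_width: 0.0074
grasp_force: 79.8
```

{"api": "send_rows", "payload": {
  "motion": [
    [0,0,0,0,0,0,2],
    [0,0,0,0,0,0,2]
  ]
}}

```text
time_s: 7.52
ee_pos: [0.432, -0.0951, 0.1006]
orientation: [0.105, 0.993, 0.049, 0.006]
contact_force: [3.4, -0.4, -2.3]
gripper_width: 0.0072
grasp_force: 79.8
```

```bash
python3 look.py r3
```

```text
tcp heater 6.7 -7.0 100.6 lean right deg -5.69 5.68 F [ 3.4 -0.4 -2.3] M [-0.06 -0.96 -0.28] 79.83051180839539
```

{"api": "send_rows", "payload": {
  "motion": [
    [2.9,0,0,-0.5,2.9,-1.7,2],
    [5.7,0,0,-1,5.9,-3.3,2],
    [8.6,0,0,-1,9.0,-4.7,2],
    [11.5,0,0,-1,12.1,-5.9,2],
    [11.5,0,0,-1,12.1,-5.9,2]
  ]
}}

```text
time_s: 8.03
ee_pos: [0.4335, -0.0828, 0.1073]
orientation: [0.102, 0.993, -0.053, -0.007]
contact_force: [-0.5, -5.0, -1.0]
gripper_width: 0.0069
grasp_force: 80.5
```

{"api": "send_rows", "payload": {
  "motion": [
    [0,0,0,0,0,0,2],
    [0,0,0,0,0,0,2]
  ]
}}

```text
time_s: 8.2
ee_pos: [0.4336, -0.0833, 0.1074]
orientation: [0.104, 0.993, -0.051, -0.007]
contact_force: [-1.5, -0.1, 0.1]
gripper_width: 0.0067
grasp_force: 80.8
```

```bash
python3 look.py r4
```

```text
tcp heater 5.8 4.9 107.4 lean right deg 5.87 -5.86 F [-1.5 -0.1  0.1] M [-0.29  0.36 -0.04] 80.76898097991943
```

{"api": "send_rows", "payload": {
  "motion": [
    [-2.9,0,0,0,-3.3,-1.5,2],
    [-5.7,0,0,0,-6.6,-2.9,2],
    [-8.6,0,0,0,-10.0,-4.1,2],
    [-11.5,0,0,0,-13.4,-5.1,2],
    [-11.5,0,0,0,-13.4,-5.1,2]
  ]
}}

```text
time_s: 8.72
ee_pos: [0.4323, -0.097, 0.1145]
orientation: [0.107, 0.993, 0.051, 0.006]
contact_force: [-0.1, 1.3, 3.0]
gripper_width: 0.0069
grasp_force: 81.3
```

{"api": "send_rows", "payload": {
  "motion": [
    [0,0,0,0,0,0,2],
    [0,0,0,0,0,0,2]
  ]
}}

```text
time_s: 8.88
ee_pos: [0.4324, -0.0965, 0.1144]
orientation: [0.105, 0.993, 0.049, 0.005]
contact_force: [-1.5, -1.8, 5.6]
gripper_width: 0.0074
grasp_force: 81.6
```

```bash
python3 look.py r5
```

```text
tcp heater 7.4 -8.3 114.4 lean right deg -5.63 5.62 F [-1.5 -1.8  5.6] M [-0.65  0.58 -0.01] 81.57343626022339
```

{"api": "send_rows", "payload": {
  "motion": [
    [0,0,0,0,0.3,-2.5,2],
    [0,0,0,0,0.5,-5,2],
    [0,0,0,0,0.8,-7.5,2],
    [0,0,0,0,1,-10,2],
    [0,0,0,0,1,-10,2]
  ]
}}

```text
time_s: 9.4
ee_pos: [0.4326, -0.0958, 0.1246]
orientation: [0.104, 0.993, 0.049, 0.006]
contact_force: [-0.3, 0.1, -2.0]
gripper_width: 0.0073
grasp_force: 80.6
```

```bash
python3 look.py r6
```

```text
tcp heater 7.5 -7.5 124.6 lean right deg -5.69 5.68 F [-0.3  0.1 -2. ] M [-0.12  0.04  0.01] 80.58603644371033
```

{"api": "send_rows", "payload": {
  "motion": [
    [1,0,0,0,2,-5,2],
    [2.5,0,0,0,4,-9,2],
    [4,0,0,0,6.5,-13,2],
    [5.7,0,0,0,9,-14.7,2],
    [5.7,0,0,0,9,-14.7,2]
  ]
}}

```text
time_s: 9.92
ee_pos: [0.4346, -0.0871, 0.14]
orientation: [0.103, 0.995, -0.0, 0.0]
contact_force: [0.8, 1.3, -2.1]
gripper_width: 0.0069
grasp_force: 80.5
```

{"api": "send_rows", "payload": {
  "motion": [
    [0,0,0,0,0,0,2],
    [0,0,0,0,0,0,2],
    [0,0,0,0,0,0,2]
  ]
}}

```text
time_s: 10.17
ee_pos: [0.4335, -0.0892, 0.1394]
orientation: [0.105, 0.994, 0.0, -0.0]
contact_force: [0.2, -0.6, -1.7]
gripper_width: 0.0069
grasp_force: 80.5
```

```bash
python3 look.py r7
python3 - <<'E'
from workcell import capture
import numpy as np,cv2
d=capture("side"); i=d["frame"][150:250,230:310,::-1]
w=cv2.imread("pics/r7.png"); cv2.imwrite("pics/end.png",np.hstack([w[:,:440],cv2.resize(i,None,fx=4,fy=4,interpolation=cv2.INTER_CUBIC)]))
E
```

```text
tcp heater 6.9 -0.9 139.4 lean right deg -0.02 0.02 F [ 0.2 -0.6 -1.7] M [-0.02 -0.02 -0.04] 80.4827070236206
```

View pics/end.png

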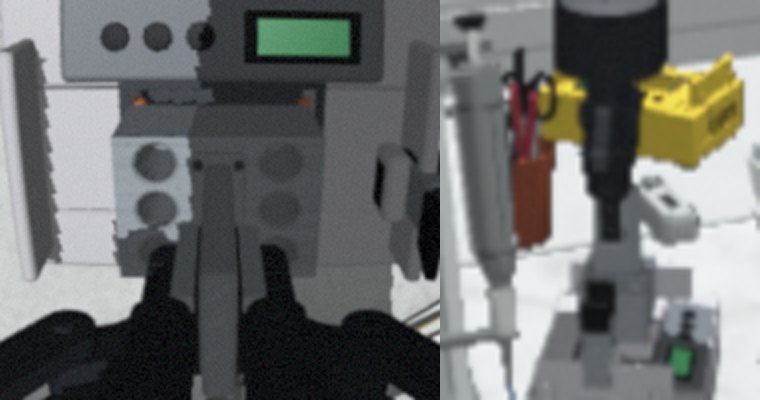

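The final view shows the block level and clear of its well, held by the fin, with the clip still on the left guard. Last check: the block's height, from its 64 mm width.

Run:
```python
from h import *
w=dict(np.load("r7.npz")); a=np.radians(-12);x=np.array([np.cos(a),np.sin(a)]);y=np.array([-x[1],x[0]]);o=np.array([.4269,-.0869])
P=lambda u,v,z:plane(w,150+(u+.5)/2-.5,120+(v+.5)/2-.5,z,True)
H=lambda p:np.round([(p[:2]-o)@x*1e3,(p[:2]-o)@y*1e3],1)
for z in (.105,.11,.115,.12,.125): print(z,[H(P(*q,z)) for q in ((114,137),(324,137),(121,275),(317,275))])
```

```text
0.105 [array([-16.2, -34.3]), array([-16. ,  32.1]), array([ 34.2, -35.3]), array([34.4, 33. ])]
0.11 [array([-17.8, -33.4]), array([-17.6,  31.2]), array([ 31.2, -34.3]), array([31.4, 32. ])]
0.115 [array([-19.3, -32.5]), array([-19.2,  30.2]), array([ 28.2, -33.4]), array([28.4, 31. ])]
0.12 [array([-20.9, -31.5]), array([-20.8,  29.3]), array([ 25.2, -32.4]), array([25.4, 30.1])]
0.125 [array([-22.5, -30.6]), array([-22.4,  28.3]), array([ 22.2, -31.5]), array([22.4, 29.1])]
```

```bash
python3 -c "
from workcell import finish_job
print(finish_job())"
```

```text
the job is handed in; nothing more can be done
None
```

The job is handed in, with no verdict shown: the clip bites the left guard, and the block was rocked free and is held level about 15 mm above its well, with no sign in the images or wrist forces that the heater or bystanders moved.

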